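# Lever up a heavy fixture base with a pry bar until its prop leg drops in

### The job

Pick up the pry bar with the orange handle, lay it over the blue fulcrum block and push its tip in under the heavy dark base plate until it comes gently home against the hidden spring pad, with a light push and without ramming it. Then bear down on the handle to lever the front of the plate up until the red-footed prop leg on its side swings in onto its step, and let the plate rest on the leg; stop as soon as the leg is in rather than forcing the plate against its upper stop. Leave the bar lying over the fulcrum with its tip under the plate, keep the hand off the plate and its frame, and leave the things standing near by where they are.

Things in the scene. Friction and masses are not known exactly. Their poses are not given: they have to be found in the camera images.
- riser: Grey steel frame fixed to the bench, 150 mm long (x), 110 mm wide; walls 10 mm thick, 90 mm clear between them, open at the front; it carries the dark steel base plate. Origin on the bench under the middle of the open front; x runs level into the opening (away from the robot), y to the left along the front, z up.
- base_front (a point): Middle of the lower front edge of the dark base plate (150 x 110 x 20 mm, about 2.1 kg, aluminium nest on top). The flat underside lies 57 mm above the bench at rest; this point rises with it.
- base_plate (a joint): Angle of the base plate about its hinge along the rear edge (rad): 0 lying on the frame, grows as the front is lifted (0.01 rad = 1.4 mm at the front edge). Firm upper stop at 0.115. Lifting at the bar's tip takes about 11 to 24 N, less at the handle; more than 45 N from the bar is forcing.
- prop (a joint): Swing of the prop leg near the front of the plate's right (-y) side: 32 mm steel leg with a red round foot (rad). About 0.1 or less while it leans to the front against its step; once the plate is up 0.05 to 0.09 rad (the step's height differs) the foot clears the step and a spring swings the leg back onto it by itself, to about 0.3 to 0.44.
- pad (a joint): Travel (m) of the hidden spring pad under the plate, 70 mm wide, 34 to 56 mm above the bench, its face 38 to 65 mm behind the front edge, to be felt for: 0 untouched, grows as the bar pushes it in. 3 N per mm, end at 8 mm. The bar is home when the pad is in by 2 mm (6 N) or more for 0.3 s; over 5 mm (15 N) is ramming. It may spring back after.
- fulcrum: Loose blue block, 48 mm (x) x 62 mm (y), with a rounded steel ridge along y, top 45 mm above the bench, 0.6 kg. Origin at the centre of its underside. It already stands before the opening, ridge 27 to 37 mm in front of the plate's front edge and parallel to it within a few degrees: it need not be moved.
- pry_bar: Straight pry bar, 260 mm, 0.25 kg. Origin mid-length at its underside; x points to the tip. Steel shank 16 mm wide, 8 thick, x = -45 to 130 mm; orange handle 18 wide, 26 high, x = -130 to -44, underside flush. Grip across the handle at x = -60; press on its top at x = -115. Level on the ridge its top is 4 mm below the plate; let go, it tips till the tip meets the plate.
- bar_tip (a point): Middle of the bar's tip end (4 mm above the bar's underside).
- loupe: Black loupe, 34 mm across, 31 mm high, standing left of the frame; origin at the centre of its underside. Bystander.
- setup_block_1: Aluminium setting block, 22 x 45 x 18 mm, left of the fulcrum; origin at the centre of its underside. Bystander.
- ring_part_1: Turned ring, 26 mm across, 16 mm high, left of and before the fulcrum; origin at the centre of its underside. Bystander.

How it is judged:
By the outcome, as a careful person would: the job done as asked, in the order asked, and still so for the second after the job is handed in, with the robot touching nothing.
It also fails if it takes over 72 s, if anything falls off the work surface, if the arm or the gripper's body presses on something with over 40 N, if the wrist force passes 120 N, or if a joint passes its speed limit or range.

### The arm

A 7-joint arm with a two-finger parallel gripper is mounted at the origin on a cart in front of the work surface, level with it; the furniture and walls round the work are solid. World frame = base frame: x ahead of the robot, y to its left, z up, the work surface at z = 0. Lengths are in mm, angles in rad, forces in N, time in s.
With the tool pointing down it reaches from about 400 to 875 mm from the base axis. Payload 6.5 kg.
Tool frame: the origin (TCP) lies at the very end of the fingers, on their centre line; the grasp point (between the pads) lies 19 mm behind it; z points along the fingers, x is the direction in which the jaws open and shut, and the axes are right-handed (so a half turn about z gives the same grasp; the last joint's range is limited). The gripper opens to 85 mm and grips with 20 to 120 N. Pads are 22 mm wide; open, the fingers measure 114 mm over their backs; the gripper's body (76 mm by 85 mm) begins 54 mm behind the grasp point. The pads swing forward as they close: fully open they stand 13 mm farther back than shut.
Start: joints at [1.19, 0.536, -0.004, 1.538, 0.003, 1.067, -0.071], TCP at [201.253, -618.051, 231.29] pointing down, gripper open.
Joint ranges: [-2.7, 2.7], [-0.37, 2.16], [-1.27, 1.26], [0.24, 2.4], [-1.31, 4.45], [0.19, 1.91], [-2.76, 2.76]. Speed limits (rad/s): [2.39, 2.39, 3.14, 3.14, 3.14, 3.14, 3.14].

### API

Orientations are given as [roll, pitch, yaw] about the fixed x, y, z axes, in that order (R = Rz(yaw) Ry(pitch) Rx(roll)).
In Python, from plant import env gives the robot as it stands.
- The arm moves only by the tool move_arm, never from a script. Its argument "plan" is a list of rows, each a list of 7 numbers: the shift along the world's x, y, z in units of 50 mm (1.0 is 50 mm), then the turn, a rotation vector about the world's x, y, z in rad, then the closure in counts, from 0 (fully open) to 255 (shut). In form: [[tx, ty, tz, rx, ry, rz, grip], ...]. A call has 1 to 12 rows; each row shifts and turns the commanded pose from where the row before left it; what a row does not reach is not made up. A row lasts 1/10 s, in which the tool goes at most 50 mm and 8.59 degrees, less where a joint would pass 70% of its speed; a pose out of reach is approached as far as the arm can. A call is refused whole if a number of a shift passes 1 or a number of a turn 0.15, either way. A call with a gripper value outside its range is refused whole. The fingers move at their own pace and stop on an object; "newtons" is the grip in N (left out, the last holds). Time passes only in rows, so rows that do not move let the fingers close. It gives the time, the measured TCP pose, the force and the opening at its end, in the units of the state.
- env.observe(): the state, without advancing time (a new reading comes with each control period).
- env.grab_frame(name): name is "scene" or "side" or "wrist"; returns the picture (420x560x3 uint8, red, green, blue); there is no depth.
- env.get_calibration(name): a dict with "K" (3x3 intrinsics, pixels), "world_from_camera" (4x4, takes a point from camera to world coordinates). Camera axes: x right, y down, z forward; pixel columns grow to the right and rows downward; lengths in mm; the calibration is good to about 2 mm. A picture is of the moment at which its call begins: read the wrist's pose just before it. get_calibration takes no time and is no camera call; for the wrist camera it gives the pose at the moment of the call.
- env.close_job(): hands the job in, once; it reports no verdict.
Trained networks look in the newest picture that a camera, given by its name, has taken for a name from the list of things; names that differ only in an ending like _2 or _b are one class to them, and where a whole thing is asked for, a point or a joint stands for the part that bears it (a point fixed in the world has none). Each returns a list of dicts, best first, with "p" (0 to 1); they miss things now and then, are a little off and sometimes report something else, mostly with a low value. They report only what shows in the picture. A call takes as long as a camera call.
- env.spot_in(label, camera): "position" ([x, y, z] in mm, in the coordinates of the camera as it stood for that picture, good to about 4 mm: the middle of the surface that is visible of it).
- env.silhouettes(label, camera): "pixels" (420x560 bool, what is visible of it).
- env.landmark_of(label, camera): "position" ([x, y, z] in mm, in the coordinates of the camera as it stood for that picture, good to about 4 mm: a listed point, or the origin of a listed thing).
The state is a dict: "clock": time; "joint_positions": joint angles; "qvel": joint speeds; "joint_efforts": joint torques, N m; "tcp_pos": TCP position; "tcp_rot": TCP orientation; "ft_force": force on the tool from outside, world axes, zero at the start; "wrist_torque": the same for the moment, N m; "gripper_width": finger opening in mm.
Only numpy, scipy, OpenCV 4.12 (cv2) and the standard library are available. Lean on these libraries where they do the work, as an engineer would, in place of code of your own. Each camera call takes 0.05 s, during which the arm holds its last target.

## Working session

There is one attempt and no reset: what is moved stays moved. The work goes in short steps, Python scripts to look and compute and a tool call to move; the robot and the scene stay as the last step left them, time stands still between calls to the robot, and variables do not carry over. Pictures are saved under pics/ and viewed, and the job is handed in when it is done.

Besides the shell and the picture viewer there is one more tool, called after ">>>" as name(argument=value, ...) on one line, values as JSON. move_arm: Moves the arm, as the interface text tells. Its arguments: {"type":"object","properties":{"plan":{"type":"array"},"newtons":{"type":"number"}},"required":["plan"]}

```bash
ls; mkdir -p pics; cat > h.py <<'E'
import numpy as np, cv2
from plant import env
def snap(c,fn):
    im=env.grab_frame(c); cv2.imwrite('pics/'+fn,cv2.cvtColor(im,cv2.COLOR_RGB2BGR)); return im
def w(c,p):
    T=np.array(env.get_calibration(c)["world_from_camera"]); return (T@np.r_[p,1])[:3].round(1)
E
python3 - <<'E'
from h import *
for c in("scene","side"):
    snap(c,c+'0.png')
    for l in("riser","base_front","fulcrum","pry_bar","bar_tip","loupe","setup_block_1","ring_part_1"):
        for k in env.landmark_of(l,c)[:2]: print(c,l,round(k["p"],2),w(c,k["position"]))
o=env.observe();print(o["clock"],o["tcp_pos"],o["tcp_rot"],o["ft_force"],o["gripper_width"])
E
```

```text
pics
scene riser 0.52 [ 652.9 -227.     6. ]
scene base_front 0.91 [ 565.9 -307.5   57.7]
scene base_front 0.42 [ 500.3 -197.1   -3.1]
scene fulcrum 0.68 [ 537.  -293.6   -4.5]
scene pry_bar 0.97 [ 484.2 -416.3    0.8]
scene pry_bar 0.19 [ 534.7 -297.    -5.9]
scene bar_tip 0.84 [ 599.  -473.3    2. ]
scene loupe 0.81 [ 651.7 -225.2    2.6]
scene setup_block_1 0.89 [ 588.8 -230.6    0.8]
scene ring_part_1 0.66 [ 499.7 -197.5   -0.5]
side riser 0.96 [ 566.3 -308.4    2.2]
side base_front 0.74 [ 563.9 -309.6   57.6]
side fulcrum 0.81 [ 530.6 -293.6   -1.1]
side pry_bar 0.83 [ 488.9 -408.1   -3.7]
side bar_tip 0.76 [ 602.  -478.2    6.2]
side bar_tip 0.39 [ 562.9 -312.1   57.3]
side ring_part_1 0.43 [ 500.5 -193.1    0.7]
0.9 [ 201.26944422 -618.05397499  231.30523485] [-3.14158320e+00 -5.92970358e-05 -1.25599685e+00] [ 0.31049631 -0.61137782 -0.1511258 ] 85.77311570148792
```

View pics/scene0.png

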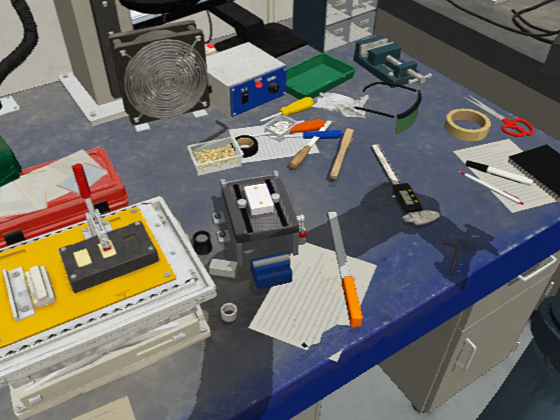

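View pics/side0.png

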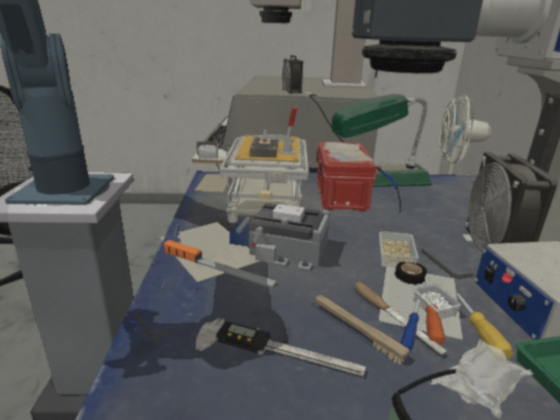

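The pictures show the orange-handled bar lying right of the frame (scene handle at ~(352,300), tip at ~(334,215)). The blue fulcrum at (270,270) stands before the frame front, with the ring at (228,312), the block at (222,268) and the loupe at (202,242) to the left. I'll move over for wrist views.

>>> move_arm(plan=[[0.6, 0.56, 0.3, 0, 0, -0.1, 0], [0.6, 0.56, 0.3, 0, 0, -0.1, 0], [0.6, 0.56, 0.3, 0, 0, -0.1, 0], [0.6, 0.56, 0.3, 0, 0, -0.1, 0], [0.6, 0.56, 0.2, 0, 0, -0.1, 0], [0.6, 0.56, 0.2, 0, 0, -0.1, 0], [0.6, 0.56, 0.2, 0, 0, -0.1, 0], [0.6, 0.56, 0, 0, 0, -0.1, 0], [0, 0, 0, 0, 0, 0, 0], [0, 0, 0, 0, 0, 0, 0]])

```text
clock: 1.9
tcp_pos: [441.9, -393.2, 321.2]
tcp_rot: [3.141, -0.0, -2.053]
ft_force: [-0.9, -1.3, -0.1]
gripper_width: 85.1
```

```bash
python3 - <<'E'
from h import *
snap("wrist",'w1.png')
c=env.get_calibration("wrist");print(np.round(c["world_from_camera"],2),c["K"])
for l in("riser","base_front","fulcrum","pry_bar","bar_tip","setup_block_1","ring_part_1"):
        for k in env.landmark_of(l,"wrist")[:2]: print(l,round(k["p"],2),w("wrist",k["position"]))
o=env.observe();print(o["clock"],o["tcp_pos"],o["tcp_rot"],o["joint_positions"])
E
```

```text
[[-4.7000e-01 -8.5000e-01 -2.4000e-01  5.0081e+02]
 [-8.8000e-01  4.5000e-01  1.2000e-01 -4.2522e+02]
 [ 0.0000e+00  2.7000e-01 -9.6000e-01  4.6395e+02]
 [ 0.0000e+00  0.0000e+00  0.0000e+00  1.0000e+00]] [[322.20512065   0.         279.8846601 ]
 [  0.         322.20512065 208.279544  ]
 [  0.           0.           1.        ]]
riser 0.86 [ 561.2 -313.8   -0. ]
base_front 0.97 [ 567.5 -314.7   52.1]
fulcrum 0.73 [ 530.6 -296.1   -0. ]
pry_bar 0.77 [ 485.  -418.3    2.5]
bar_tip 0.71 [ 599.  -475.4    7.1]
setup_block_1 0.8 [ 588.4 -230.7   -1. ]
ring_part_1 0.65 [ 502.1 -193.6    0.7]
2.3 [ 440.67797939 -394.64650413  321.27459631] [ 3.14149030e+00 -1.02997645e-04 -2.05712509e+00] [ 0.61417531  0.35416775  0.05296634  1.59651885 -0.01963809  1.1915112
 -1.38599175]
```

View pics/w1.png

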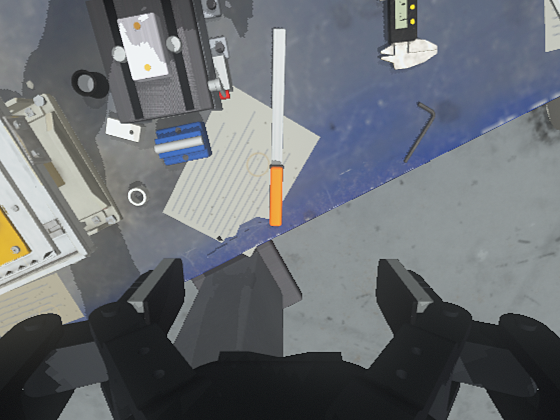

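```bash
python3 - <<'E'
from h import *
im=cv2.imread('pics/w1.png')
cv2.imwrite('pics/w1c.png',cv2.resize(im[0:200,70:270],None,fx=4,fy=4,interpolation=cv2.INTER_CUBIC)[:600])
cv2.imwrite('pics/w1d.png',cv2.resize(im[50:200,70:270],None,fx=4,fy=4,interpolation=cv2.INTER_CUBIC))
cv2.imwrite('pics/w1b.png',cv2.resize(im[20:240,230:330],None,fx=2.7,fy=2.7,interpolation=cv2.INTER_CUBIC))
m=env.silhouettes("pry_bar","wrist")
C=env.get_calibration("wrist");K=np.array(C["K"]);T=np.array(C["world_from_camera"])
def ray(u,v,z):
    d=T[:3,:3]@np.linalg.inv(K)@[u,v,1];o=T[:3,3];return o+d*(z-o[2])/d[2]
for k in m[:1]:
    ys,xs=np.nonzero(k["pixels"]);print(k["p"],len(ys))
    for v in range(ys.min(),ys.max()+1,15):
        s=xs[ys==v]; print(v,s.min(),s.max(),ray(s.mean(),v,8 if v<165 else 26).round(1))
E
```

```text
0.82 2352
29 274 283 [ 600.  -475.7    8. ]
44 273 284 [ 584.7 -467.6    8. ]
59 273 284 [ 569.  -459.3    8. ]
74 273 282 [ 553.5 -449.6    8. ]
89 272 283 [ 537.1 -440.9    8. ]
104 272 283 [ 520.3 -431.9    8. ]
119 272 281 [ 503.7 -421.6    8. ]
134 271 282 [ 486.1 -412.2    8. ]
149 271 281 [ 468.4 -402.     8. ]
164 271 281 [ 449.9 -392.1    8. ]
179 270 282 [ 433.7 -383.7   26. ]
194 269 281 [ 415.7 -372.6   26. ]
209 270 281 [ 396.3 -363.    26. ]
224 269 280 [ 377.3 -351.2   26. ]
```

View pics/w1d.png

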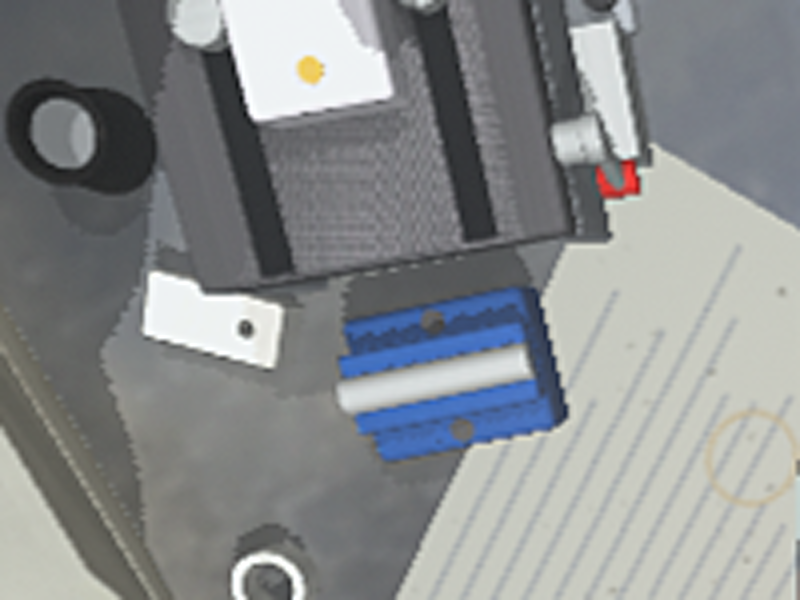

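View pics/w1b.png

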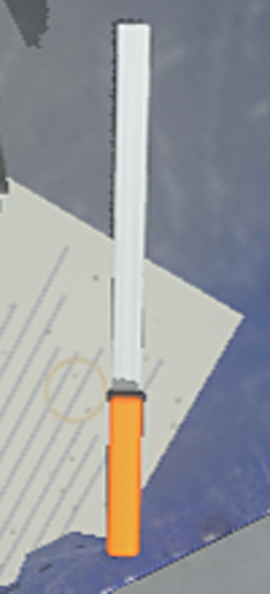

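```bash
cat >> h.py <<'E'
def ray(c,u,v,z):
    C=env.get_calibration(c);K=np.array(C["K"]);T=np.array(C["world_from_camera"])
    d=T[:3,:3]@np.linalg.inv(K)@[u,v,1];o=T[:3,3];return (o+d*(z-o[2])/d[2]).round(1)
E
python3 - <<'E'
from h import *
def y(a,b): d=a-b; return np.linalg.norm(d).round(1),np.arctan2(d[1],d[0]).round(3)
L=ray("wrist",121.75,122.5,77);R=ray("wrist",212.5,109,77);print(L,R,(L+R)/2,y(R,L),y(R,L)[1]+np.pi/2)
a=ray("wrist",156,148.75,44);b=ray("wrist",202,140.5,44);print(a,b,(a+b)/2,y(b,a),y(b,a)[1]+np.pi/2)
E
```

```text
[ 583.8 -261.5   77. ] [ 547.4 -362.4   77. ] [ 565.6  -311.95   77.  ] (np.float64(107.3), np.float64(-1.917)) -0.3462036732051035
[ 543.4 -267.5   44. ] [ 524.6 -325.3   44. ] [ 534.  -296.4   44. ] (np.float64(60.8), np.float64(-1.885)) -0.31420367320510345
```

>>> move_arm(plan=[[-0.09, 0.22, -0.6, 0, 0, -0.026, 0], [0, 0, -0.8, 0, 0, 0, 0], [0, 0, -0.9, 0, 0, 0, 0], [0, 0, -0.9, 0, 0, 0, 0], [0, 0, -0.8, 0, 0, 0, 0], [0, 0, -0.6, 0, 0, 0, 0], [0, 0, -0.4, 0, 0, 0, 0], [0, 0, -0.2, 0, 0, 0, 0], [0, 0, 0, 0, 0, 0, 0], [0, 0, 0, 0, 0, 0, 0], [0, 0, 0, 0, 0, 0, 0]])

```text
clock: 3.45
tcp_pos: [437.6, -383.9, 62.7]
tcp_rot: [-3.139, -0.0, -2.082]
ft_force: [1.1, 0.8, -0.5]
gripper_width: 85.7
```

```bash
python3 - <<'E'
from h import *
snap("wrist",'w2.png')
m=env.silhouettes("pry_bar","wrist")
for k in m[:1]:
    ys,xs=np.nonzero(k["pixels"]);print(k["p"],len(ys))
    for v in range(ys.min(),ys.max()+1,20):
        s=xs[ys==v]; print(v,s.min(),s.max(),ray("wrist",s.mean(),v,8),ray("wrist",s.mean(),v,26))
o=env.observe();print(o["clock"],o["tcp_pos"],o["tcp_rot"],o["ft_force"])
E
```

```text
0.93 9514
0 266 294 [ 551.  -446.5    8. ] [ 546.  -443.7   26. ]
20 266 294 [ 542.5 -441.8    8. ] [ 538.3 -439.4   26. ]
40 266 294 [ 533.9 -436.9    8. ] [ 530.5 -435.    26. ]
60 268 294 [ 524.7 -432.4    8. ] [ 522.1 -430.9   26. ]
80 267 294 [ 515.6 -427.     8. ] [ 513.9 -426.    26. ]
100 267 293 [ 506.3 -421.4    8. ] [ 505.4 -420.9   26. ]
120 267 293 [ 496.5 -416.     8. ] [ 496.5 -415.9   26. ]
140 268 293 [ 486.2 -410.6    8. ] [ 487.2 -411.    26. ]
160 268 293 [ 475.8 -404.7    8. ] [ 477.7 -405.7   26. ]
180 268 293 [ 465.  -398.7    8. ] [ 467.9 -400.2   26. ]
200 268 294 [ 453.7 -392.7    8. ] [ 457.6 -394.8   26. ]
220 266 296 [ 442.2 -386.2    8. ] [ 447.2 -388.9   26. ]
240 267 295 [ 430.3 -379.6    8. ] [ 436.3 -382.9   26. ]
260 267 295 [ 418.  -372.7    8. ] [ 425.1 -376.6   26. ]
280 267 295 [ 405.2 -365.5    8. ] [ 413.5 -370.1   26. ]
300 268 295 [ 391.8 -358.4    8. ] [ 401.3 -363.6   26. ]
320 268 295 [ 378.  -350.7    8. ] [ 388.8 -356.6   26. ]
3.55 [ 437.46929425 -383.63025373   62.4895127 ] [-3.13948508e+00 -3.06732165e-04 -2.08199486e+00] [ 1.03752671 -0.22551185 -0.58216862]
```

View pics/w2.png

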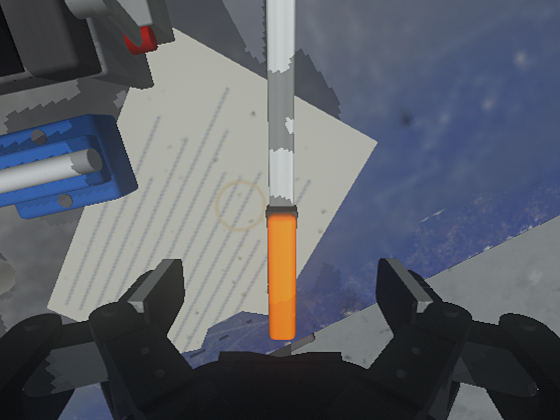

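>>> move_arm(newtons=90, plan=[[0, 0, -0.4, 0, 0, 0, 0], [0, 0, -0.4, 0, 0, 0, 0], [0, 0, -0.25, 0, 0, 0, 0], [0, 0, -0.1, 0, 0, 0, 0], [0, 0, 0, 0, 0, 0, 0], [0, 0, 0, 0, 0, 0, 0], [0, 0, 0, 0, 0, 0, 255], [0, 0, 0, 0, 0, 0, 255], [0, 0, 0, 0, 0, 0, 255], [0, 0, 0, 0, 0, 0, 255], [0, 0, 0, 0, 0, 0, 255], [0, 0, 0, 0, 0, 0, 255]])

```text
clock: 4.75
tcp_pos: [436.8, -383.2, 4.2]
tcp_rot: [-3.141, -0.0, -2.082]
ft_force: [-0.6, 1.2, 6.2]
gripper_width: 16.2
```

```bash
python3 - <<'E'
from h import *
o=env.observe();print(o["clock"],o["tcp_pos"],o["tcp_rot"],o["ft_force"],o["wrist_torque"],o["gripper_width"])
E
```

```text
4.75 [ 436.81750014 -383.20889844    4.23070566] [-3.14143766e+00 -9.57813443e-05 -2.08206381e+00] [-0.60492247  1.15025134  6.15701789] [ 0.16851571  0.26564049 -0.03969133] 16.21792772749766
```

>>> move_arm(plan=[[0, 0, 0.2, 0, 0, 0, 255], [0, 0, 0.4, 0, 0, 0, 255], [0, 0, 0.4, 0, 0, 0, 255], [0, 0, 0.4, 0, 0, 0, 255], [0, 0, 0.4, 0, 0, 0, 255], [0, 0, 0.3, 0, 0, 0, 255], [0, 0, 0.1, 0, 0, 0, 255], [0, 0, 0, 0, 0, 0, 255], [0, 0, 0, 0, 0, 0, 255], [0, 0, 0, 0, 0, 0, 255]])

```text
clock: 5.75
tcp_pos: [436.1, -382.5, 112.7]
tcp_rot: [3.14, 0.0, -2.082]
ft_force: [0.1, 0.2, -3.2]
gripper_width: 15.9
```

```bash
python3 - <<'E'
from h import *
snap("wrist",'w3.png');snap("side",'s3.png');snap("scene",'c3.png')
for c in("side","scene","wrist"):
  for k in env.landmark_of("bar_tip",c)[:1]: print(c,round(k["p"],2),w(c,k["position"]))
  for k in env.landmark_of("pry_bar",c)[:1]: print(c,round(k["p"],2),w(c,k["position"]))
o=env.observe();print(o["clock"],o["tcp_pos"],o["tcp_rot"],o["ft_force"],o["wrist_torque"],o["gripper_width"])
print([ray("scene",u,v,z) for u,v in((214,290),(206,312)) for z in (0,50,100)])
E
```

```text
side 0.59 [ 601.5 -476.8  114.9]
wrist 0.91 [ 485.1 -411.7  113. ]
6.2 [ 436.75361485 -383.04787052  113.73470136] [ 3.14151717e+00  6.59456047e-06 -2.08195450e+00] [-0.1789731   0.33896873 -2.284514  ] [0.03973357 0.10078369 0.02100679] 15.914215733124557
[array([ 559.2, -198. ,    0. ]), array([ 522.1, -182.1,   50. ]), array([ 484.9, -166.1,  100. ]), array([ 526.5, -165.8,    0. ]), array([ 491.6, -152.1,   50. ]), array([ 456.7, -138.4,  100. ])]
```

View pics/w3.png

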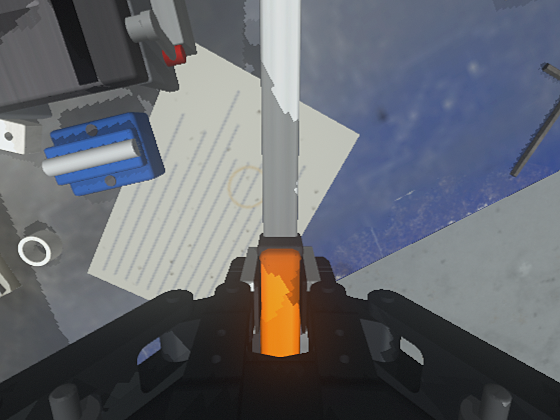

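View pics/s3.png

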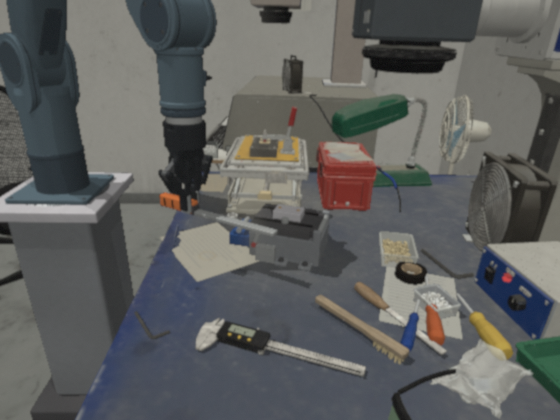

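View pics/c3.png

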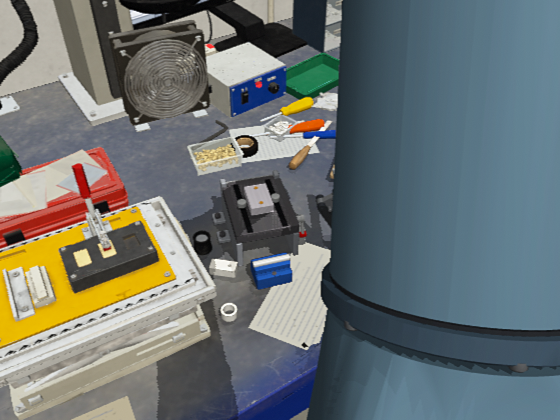

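```bash
python3 - <<'E'
from h import *
for z in(60,90,120): print(z,[ray("scene",u,v,z) for u,v in((214,290),(100,335),(0,372),(160,198))])
# side: far corner
for z in(60,90,120): print(z,[ray("side",u,v,z) for u,v in((228,160),(306,165))])
K=np.array(env.get_calibration("wrist")["K"])
im=cv2.imread('pics/side0.png');cv2.imwrite('pics/s0z.png',cv2.resize(im[120:230,190:340],None,fx=5,fy=5,interpolation=cv2.INTER_CUBIC))
E
```

```text
60 [array([ 514.6, -178.9,   60. ]), array([530.5,  -4.1,  60. ]), array([546.5, 128.6,  60. ]), array([ 754.7, -197. ,   60. ])]
90 [array([ 492.3, -169.3,   90. ]), array([507.5,  -2.5,  90. ]), array([522.7, 124.1,  90. ]), array([ 721.4, -186.6,   90. ])]
120 [array([ 470. , -159.8,  120. ]), array([484.5,  -1. , 120. ]), array([499. , 119.6, 120. ]), array([ 688.1, -176.2,  120. ])]
60 [array([467.4, 112.3,  60. ]), array([710.7,  74.4,  60. ])]
90 [array([476.1,  16. ,  90. ]), array([700. , -18.8,  90. ])]
120 [array([484.9, -80.2, 120. ]), array([ 689.3, -112. ,  120. ])]
```

View pics/s0z.png

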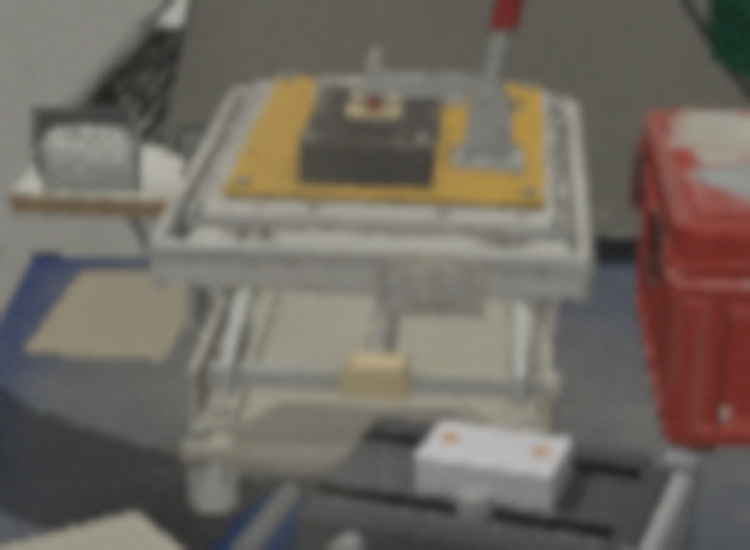

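```bash
python3 - <<'E'
from h import *
def P(c):
    C=env.get_calibration(c);return np.array(C["K"])@np.linalg.inv(np.array(C["world_from_camera"]))[:3]
for a,b in(((214,290),(220,168)),((160,198),(309,168)),((160,198),(307,142)),((211,282),(221,163))):
    X=cv2.triangulatePoints(P("scene"),P("side"),np.array(a,float),np.array(b,float));print((X[:3]/X[3]).ravel().round())
E
```

```text
[ 470. -159.  122.]
[ 685. -174.  127.]
[ 662. -163.  169.]
[ 474. -158.  136.]
```

>>> move_arm(plan=[[-0.2, 0, 0, 0, 0, 0, 255], [-0.4, 0, 0, 0, 0, 0, 255], [-0.4, 0, 0, 0, 0, 0, 255], [-0.2, 0.24, 0, 0, 0, 0.02, 255], [0, 0.4, 0, 0, 0, 0.03, 255], [0, 0.5, 0, 0, 0, 0.03, 255], [0, 0.5, 0, 0, 0, 0.03, 255], [0, 0.5, 0, 0, 0, 0.03, 255], [0, 0.4, 0, 0, 0, 0.026, 255], [0, 0.3, 0, 0, 0, 0, 255], [0, 0, 0, 0, 0, 0, 255], [0, 0, 0, 0, 0, 0, 255]])

```text
clock: 7.4
tcp_pos: [376.7, -241.6, 114.0]
tcp_rot: [-3.141, -0.001, -1.916]
ft_force: [0.4, 0.1, -2.6]
gripper_width: 16.4
```

```bash
python3 - <<'E'
from h import *
snap("wrist",'w4.png');snap("side",'s4.png')
for c in("side","wrist"):
 for l in ("bar_tip","pry_bar","base_front","riser","fulcrum"):
  for k in env.landmark_of(l,c)[:1]: print(c,l,round(k["p"],2),w(c,k["position"]))
o=env.observe();print(o["clock"],o["tcp_pos"],o["tcp_rot"],o["ft_force"],o["wrist_torque"],o["gripper_width"])
im=cv2.imread('pics/w4.png')
cv2.imwrite('pics/w4z.png',cv2.resize(im[0:260,160:400],None,fx=2.3,fy=2.3,interpolation=cv2.INTER_CUBIC))
E
```

```text
side pry_bar 0.7 [ 430.3 -257.3  103.9]
side base_front 0.66 [ 566.3 -311.3   58.9]
side riser 0.82 [ 565.1 -306.9    3.8]
side fulcrum 0.9 [ 5.324e+02 -2.940e+02  1.000e-01]
wrist pry_bar 0.77 [ 431.9 -262.8  113.2]
8.0 [ 376.7495585  -241.11251926  113.76799423] [ 3.14154899e+00 -9.56170520e-06 -1.91601819e+00] [ 0.3388978  -0.74246194 -2.56276034] [ 0.09579136  0.04866095 -0.05280348] 16.165318625740472
```

View pics/w4.png

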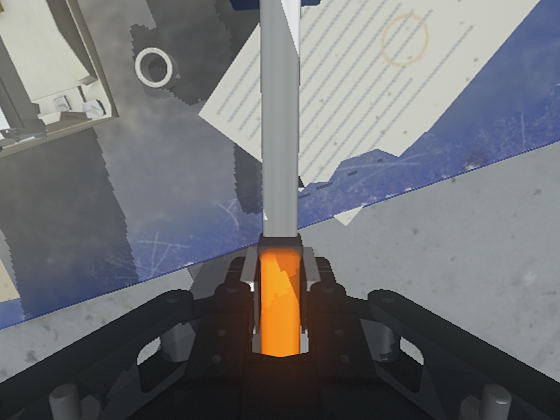

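View pics/w4z.png

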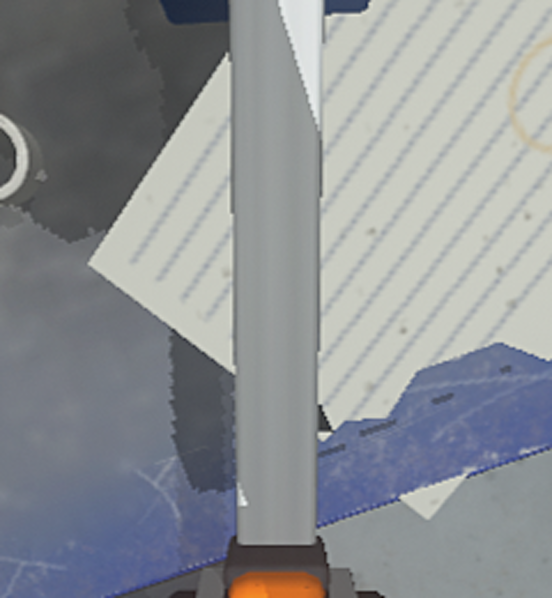

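View pics/s4.png

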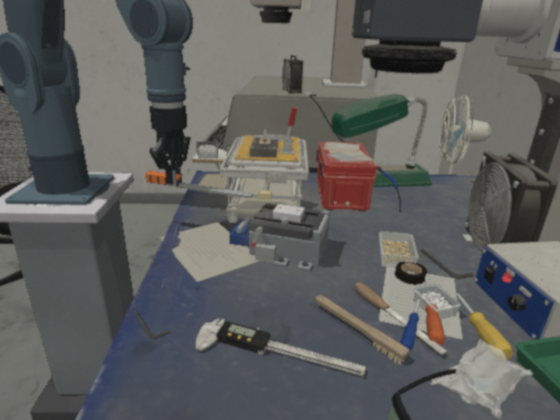

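>>> move_arm(plan=[[0, 0, -0.3, 0, 0, 0, 255], [0, 0, -0.4, 0, 0, 0, 255], [0, 0, -0.3, 0, 0, 0, 255], [0, 0, -0.15, 0, 0, 0, 255], [0, 0, -0.1, 0, 0, 0, 255], [0, 0, 0, 0, 0, 0, 255], [0, 0, 0, 0, 0, 0, 255], [0, 0, 0, 0, 0, 0, 255]])

```text
clock: 8.8
tcp_pos: [377.2, -241.3, 51.9]
tcp_rot: [-3.14, -0.0, -1.916]
ft_force: [-1.4, -0.3, -1.8]
gripper_width: 15.8
```

```bash
python3 - <<'E'
from h import *
snap("wrist",'w5.png');snap("side",'s5.png');snap("scene",'c5.png')
for c in("side","scene"):
 for l in ("bar_tip","pry_bar"):
  for k in env.landmark_of(l,c)[:1]: print(c,l,round(k["p"],2),w(c,k["position"]))
o=env.observe();print(o["clock"],o["tcp_pos"],o["tcp_rot"],o["ft_force"],o["wrist_torque"],o["gripper_width"])
im=cv2.imread('pics/s5.png')
cv2.imwrite('pics/s5z.png',cv2.resize(im[150:270,130:340],None,fx=3.8,fy=3.8,interpolation=cv2.INTER_CUBIC))
E
```

```text
side bar_tip 0.68 [ 555.  -306.6   53. ]
side pry_bar 0.56 [ 436.2 -257.3   41.1]
scene bar_tip 0.61 [ 556.4 -305.1   50.4]
9.15 [ 376.80043503 -241.07614366   51.39779081] [-3.14144830e+00 -2.74290706e-05 -1.91594065e+00] [ 0.14281841  0.95851203 -2.60395509] [ 0.04677322  0.14284562 -0.00351697] 16.092482919278993
```

View pics/s5z.png

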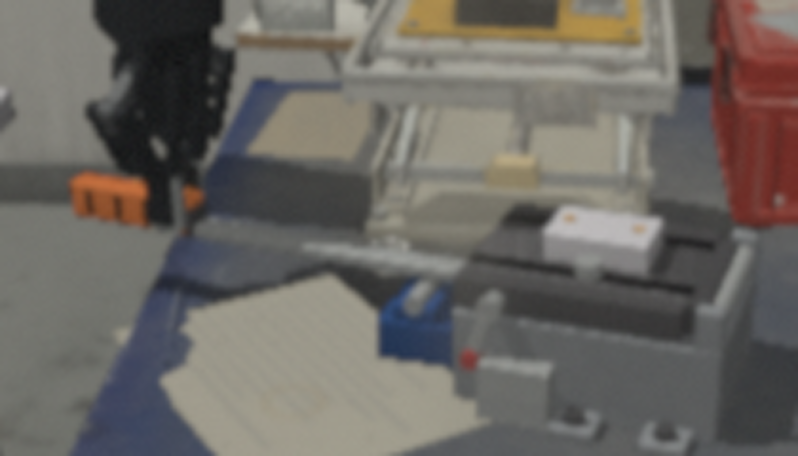

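View pics/c5.png

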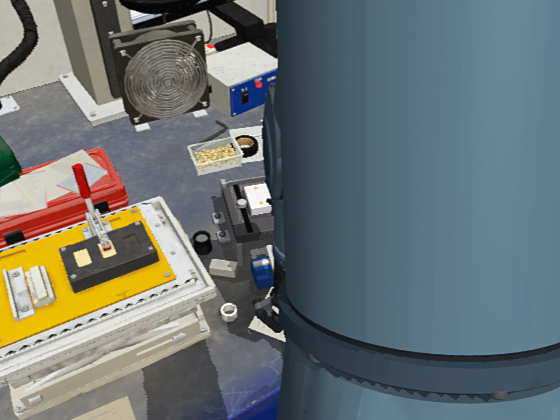

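>>> move_arm(plan=[[0.094, -0.034, 0, 0, 0, 0, 255], [0.094, -0.034, 0, 0, 0, 0, 255], [0.094, -0.034, 0, 0, 0, 0, 255], [0.094, -0.034, 0, 0, 0, 0, 255], [0, 0, 0, 0, 0, 0, 255]])

```text
clock: 9.65
tcp_pos: [396.7, -248.2, 51.4]
tcp_rot: [-3.14, -0.0, -1.916]
ft_force: [-0.2, 0.1, -3.3]
gripper_width: 16.0
```

```bash
cat > o.py <<'E'
from h import *
o=env.observe();d=np.array([.941,-.339,0]);p=o["tcp_pos"]-np.array([565.8,-311,0])
print(o["clock"],o["tcp_pos"].round(2),"s_tip",(p@d+190).round(2),"lat",(p@[.339,.941,0]).round(2),"f",o["ft_force"].round(2),"axial",(o["ft_force"]@d).round(2),"t",o["wrist_torque"].round(3),o["gripper_width"])
E
python3 o.py
```

```text
9.65 [ 396.68 -248.22   51.37] s_tip 9.57 lat 1.75 f [-0.24  0.14 -3.28] axial -0.28 t [0.029 0.122 0.016] 15.96799791036424
```

>>> move_arm(plan=[[0.094, -0.034, 0, 0, 0, 0, 255], [0.094, -0.034, 0, 0, 0, 0, 255], [0.094, -0.034, 0, 0, 0, 0, 255], [0.094, -0.034, 0, 0, 0, 0, 255], [0, 0, 0, 0, 0, 0, 255], [0, 0, 0, 0, 0, 0, 255]])

```text
clock: 10.25
tcp_pos: [414.3, -254.6, 51.2]
tcp_rot: [3.141, 0.0, -1.916]
ft_force: [-0.1, 0.3, -2.6]
gripper_width: 16.1
```

```bash
python3 o.py
```

```text
10.25 [ 414.28 -254.59   51.22] s_tip 28.3 lat 1.72 f [-0.14  0.35 -2.63] axial -0.25 t [ 0.054  0.066 -0.021] 16.056744814402986
```

>>> move_arm(plan=[[0.038, -0.0135, 0, 0, 0, 0, 255], [0.038, -0.0135, 0, 0, 0, 0, 255], [0, 0, 0, 0, 0, 0, 255]])

```text
clock: 10.55
tcp_pos: [418.5, -256.1, 51.3]
tcp_rot: [-3.141, -0.0, -1.916]
ft_force: [-0.2, -0.6, -3.1]
gripper_width: 16.5
```

```bash
python3 o.py
```

```text
10.55 [ 418.46 -256.1    51.33] s_tip 32.74 lat 1.71 f [-0.22 -0.58 -3.14] axial -0.01 t [ 0.113  0.104 -0.001] 16.47813994592019
```

>>> move_arm(plan=[[0.02, -0.007, 0, 0, 0, 0, 255], [0.02, -0.007, 0, 0, 0, 0, 255], [0, 0, 0, 0, 0, 0, 255]])

```text
clock: 10.85
tcp_pos: [420.3, -256.7, 51.3]
tcp_rot: [-3.141, 0.0, -1.916]
ft_force: [0.7, 0.2, -2.8]
gripper_width: 16.3
```

>>> move_arm(plan=[[0.02, -0.007, 0, 0, 0, 0, 255], [0.02, -0.007, 0, 0, 0, 0, 255], [0, 0, 0, 0, 0, 0, 255]])

```text
clock: 11.15
tcp_pos: [422.4, -257.5, 51.3]
tcp_rot: [-3.141, 0.0, -1.916]
ft_force: [-0.3, -0.7, -2.5]
gripper_width: 16.2
```

>>> move_arm(plan=[[0.02, -0.007, 0, 0, 0, 0, 255], [0.02, -0.007, 0, 0, 0, 0, 255], [0, 0, 0, 0, 0, 0, 255]])

```text
clock: 11.45
tcp_pos: [424.4, -258.2, 51.3]
tcp_rot: [-3.141, 0.0, -1.916]
ft_force: [-0.5, 0.3, -1.8]
gripper_width: 16.1
```

>>> move_arm(plan=[[0.02, -0.007, 0, 0, 0, 0, 255], [0.01, -0.003, 0, 0, 0, 0, 255], [0, 0, 0, 0, 0, 0, 255]])

```text
clock: 11.75
tcp_pos: [425.1, -258.4, 51.1]
tcp_rot: [3.14, 0.0, -1.916]
ft_force: [-1.9, 0.4, -1.3]
gripper_width: 16.1
```

>>> move_arm(plan=[[0.02, -0.007, 0, 0, 0, 0, 255], [0, 0, 0, 0, 0, 0, 255], [0, 0, 0, 0, 0, 0, 255]])

```text
clock: 12.05
tcp_pos: [425.9, -258.7, 51.1]
tcp_rot: [3.14, 0.0, -1.916]
ft_force: [-3.8, 1.9, -1.6]
gripper_width: 16.0
```

```bash
python3 o.py
```

```text
12.05 [ 425.86 -258.68   51.06] s_tip 40.58 lat 1.79 f [-3.82  1.89 -1.63] axial -4.23 t [0.264 0.764 0.039] 16.045145439810803
```

>>> move_arm(plan=[[0.02, -0.007, 0, 0, 0, 0, 255], [0.01, -0.003, 0, 0, 0, 0, 255], [0, 0, 0, 0, 0, 0, 255]])

```text
clock: 12.35
tcp_pos: [426.7, -259.0, 50.9]
tcp_rot: [3.139, 0.0, -1.916]
ft_force: [-5.4, 1.3, -0.5]
gripper_width: 16.0
```

```bash
python3 o.py
```

```text
12.35 [ 426.71 -258.95   50.9 ] s_tip 41.47 lat 1.83 f [-5.39  1.28 -0.54] axial -5.51 t [ 0.395  1.126 -0.003] 15.992255971061937
```

>>> move_arm(plan=[[0.02, -0.007, 0, 0, 0, 0, 255], [0.01, -0.003, 0, 0, 0, 0, 255], [0, 0, 0, 0, 0, 0, 255], [0, 0, 0, 0, 0, 0, 255]])

```text
clock: 12.75
tcp_pos: [427.3, -259.2, 50.7]
tcp_rot: [3.137, 0.0, -1.916]
ft_force: [-7.5, 2.9, -0.5]
gripper_width: 16.1
```

```bash
python3 o.py
```

```text
12.75 [ 427.35 -259.15   50.72] s_tip 42.14 lat 1.85 f [-7.53  2.89 -0.46] axial -8.07 t [0.505 1.388 0.021] 16.13018066495258
```

>>> move_arm(plan=[[0.016, -0.006, 0, 0, 0, 0, 255], [0, 0, 0, 0, 0, 0, 255], [0, 0, 0, 0, 0, 0, 255], [0, 0, 0, 0, 0, 0, 255], [0, 0, 0, 0, 0, 0, 255], [0, 0, 0, 0, 0, 0, 255]])

```text
clock: 13.35
tcp_pos: [427.7, -259.3, 50.6]
tcp_rot: [3.136, 0.0, -1.916]
ft_force: [-8.9, 3.5, 0.4]
gripper_width: 16.6
```

```bash
python3 o.py; python3 - <<'E'
from h import *
snap("wrist",'w6.png');snap("side",'s6.png');
for c in("side",):
 for l in ("bar_tip","pry_bar","fulcrum"):
  for k in env.landmark_of(l,c)[:1]: print(c,l,round(k["p"],2),w(c,k["position"]))
im=cv2.imread('pics/s6.png')
cv2.imwrite('pics/s6z.png',cv2.resize(im[150:270,130:340],None,fx=3.8,fy=3.8,interpolation=cv2.INTER_CUBIC))
E
python3 o.py
```

```text
13.35 [ 427.69 -259.29   50.62] s_tip 42.51 lat 1.84 f [-8.94  3.46  0.37] axial -9.58 t [0.512 1.432 0.027] 16.581727593477062
side pry_bar 0.57 [ 484.1 -275.1   40.3]
side fulcrum 0.57 [ 534.7 -295.6   -1.9]
13.6 [ 427.69 -259.3    50.61] s_tip 42.52 lat 1.83 f [-8.45  3.    1.22] axial -8.97 t [0.521 1.518 0.008] 16.466275875635997
```

View pics/s6z.png

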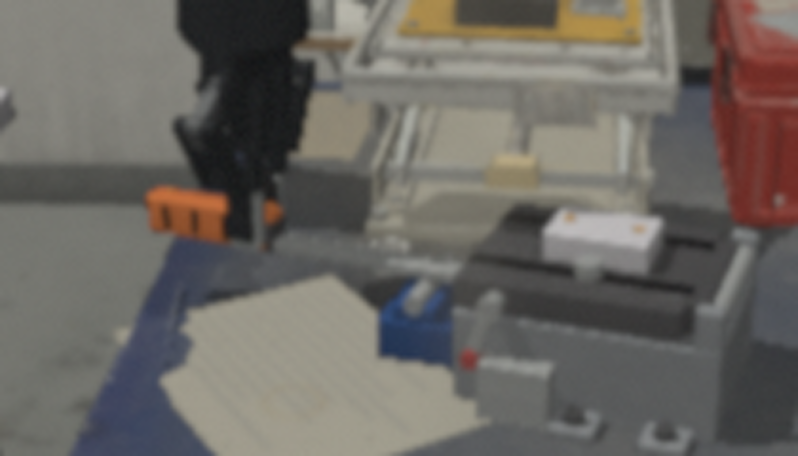

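View pics/w6.png

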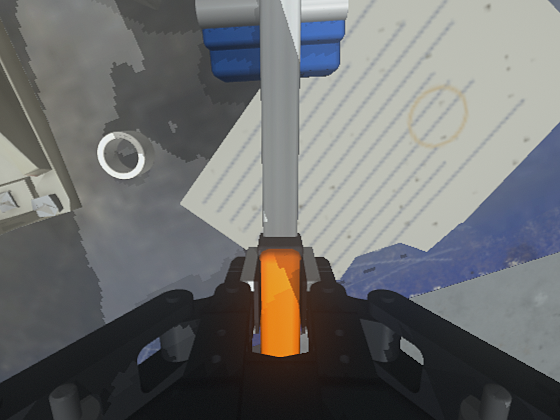

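>>> move_arm(plan=[[-0.02, 0.007, 0, 0, 0, 0, 255], [-0.02, 0.007, 0, 0, 0, 0, 255], [-0.01, 0.004, 0, 0, 0, 0, 255], [0, 0, -0.015, 0, 0, 0, 255], [0, 0, 0, 0, 0, 0, 255], [0, 0, 0, 0, 0, 0, 255]])

```text
clock: 14.2
tcp_pos: [426.7, -258.9, 50.3]
tcp_rot: [3.139, 0.0, -1.916]
ft_force: [-6.4, 2.1, -0.3]
gripper_width: 16.3
```

```bash
python3 o.py
```

```text
14.2 [ 426.69 -258.91   50.28] s_tip 41.44 lat 1.86 f [-6.38  2.08 -0.32] axial -6.71 t [0.323 1.01  0.103] 16.31348218259617
```

>>> move_arm(plan=[[-0.02, 0.007, 0, 0, 0, 0, 255], [-0.02, 0.007, 0, 0, 0, 0, 255], [0, 0, -0.015, 0, 0, 0, 255], [0, 0, 0, 0, 0, 0, 255], [0, 0, 0, 0, 0, 0, 255]])

```text
clock: 14.7
tcp_pos: [426.0, -258.7, 49.8]
tcp_rot: [-3.142, -0.0, -1.916]
ft_force: [-4.7, 0.6, 0.2]
gripper_width: 16.2
```

```bash
python3 o.py
```

```text
14.7 [ 426.03 -258.71   49.82] s_tip 40.75 lat 1.82 f [-4.71  0.62  0.23] axial -4.64 t [0.236 0.631 0.007] 16.203227565764355
```

>>> move_arm(plan=[[-0.02, 0.007, 0, 0, 0, 0, 255], [-0.01, 0.004, 0, 0, 0, 0, 255], [0, 0, 0, 0, 0, 0, 255], [0, 0, 0, 0, 0, 0, 255]])

```text
clock: 15.1
tcp_pos: [425.0, -258.3, 50.0]
tcp_rot: [-3.141, -0.0, -1.916]
ft_force: [-1.1, 0.4, -1.7]
gripper_width: 16.0
```

```bash
python3 o.py
```

```text
15.1 [ 425.02 -258.3    49.95] s_tip 39.66 lat 1.87 f [-1.13  0.43 -1.68] axial -1.21 t [ 0.082  0.245 -0.035] 16.023830905833087
```

>>> move_arm(plan=[[0, 0, 0, 0, 0, 0, 120], [0, 0, 0, 0, 0, 0, 120], [0, 0, 0, 0, 0, 0, 120], [0, 0, 0, 0, 0, 0, 120], [0, 0, 0, 0, 0, 0, 120], [0, 0, 0.3, 0, 0, 0, 120], [0, 0, 0.6, 0, 0, 0, 120], [0, 0, 0.6, 0, 0, 0, 120], [0, 0, 0.3, 0, 0, 0, 120], [0, 0, 0, 0, 0, 0, 120], [0, 0, 0, 0, 0, 0, 120]])

```text
clock: 16.2
tcp_pos: [424.3, -258.0, 139.5]
tcp_rot: [-3.142, -0.0, -1.916]
ft_force: [-0.6, 0.6, -1.3]
gripper_width: 44.7
```

```bash
python3 - <<'E'
from h import *
snap("wrist",'w7.png');
C=env.get_calibration("wrist")
m=env.silhouettes("pry_bar","wrist")
for k in m[:1]:
    ys,xs=np.nonzero(k["pixels"]);print(k["p"],len(ys))
    for v in range(ys.min(),ys.max()+1,20):
        s=xs[ys==v]; print(v,s.min(),s.max(),ray("wrist",s.mean(),v,53),ray("wrist",s.mean(),v,65))
snap("side",'s7.png')
im=cv2.imread('pics/s7.png')
cv2.imwrite('pics/s7z.png',cv2.resize(im[150:270,130:340],None,fx=3.8,fy=3.8,interpolation=cv2.INTER_CUBIC))
E
python3 o.py
```

```text
0.68 7418
0 267 293 [ 555.1 -304.2   53. ] [ 551.5 -303.    65. ]
20 267 291 [ 544.8 -299.9   53. ] [ 541.8 -298.8   65. ]
40 268 293 [ 533.7 -296.9   53. ] [ 531.3 -296.    65. ]
60 268 291 [ 522.8 -292.3   53. ] [ 520.9 -291.6   65. ]
80 268 292 [ 511.2 -288.4   53. ] [ 509.9 -288.    65. ]
100 268 291 [ 499.5 -283.9   53. ] [ 498.8 -283.7   65. ]
120 268 291 [ 487.2 -279.5   53. ] [ 487.3 -279.5   65. ]
140 269 290 [ 474.6 -274.9   53. ] [ 475.3 -275.2   65. ]
160 270 290 [ 461.5 -270.6   53. ] [ 462.9 -271.1   65. ]
180 269 291 [ 448.  -265.7   53. ] [ 450.1 -266.5   65. ]
200 266 293 [ 434.2 -260.4   53. ] [ 437.  -261.4   65. ]
220 268 292 [ 419.7 -255.5   53. ] [ 423.3 -256.8   65. ]
240 268 292 [ 404.8 -250.2   53. ] [ 409.2 -251.7   65. ]
260 267 291 [ 389.6 -243.9   53. ] [ 394.8 -245.8   65. ]
280 267 292 [ 373.5 -238.5   53. ] [ 379.5 -240.7   65. ]
300 270 289 [ 356.8 -232.5   53. ] [ 363.7 -235.    65. ]
16.35 [ 423.72 -257.66  138.67] s_tip 38.22 lat 2.03 f [ 0.03 -0.13 -0.99] axial 0.08 t [-0.025 -0.031 -0.035] 45.417526601449346
```

View pics/s7z.png

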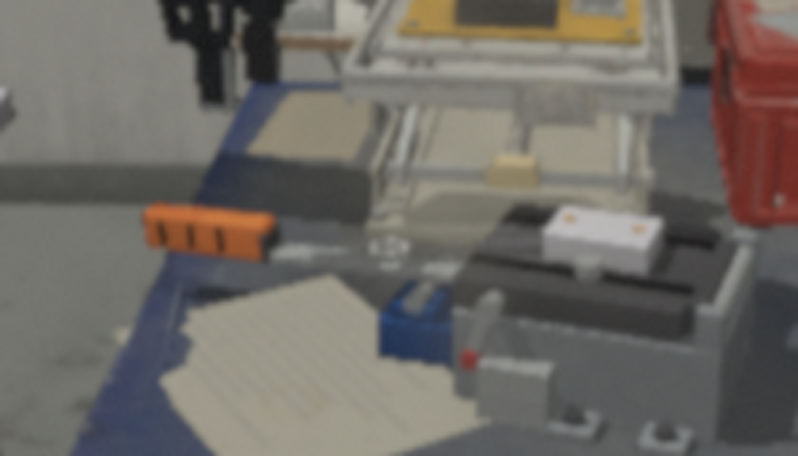

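View pics/w7.png

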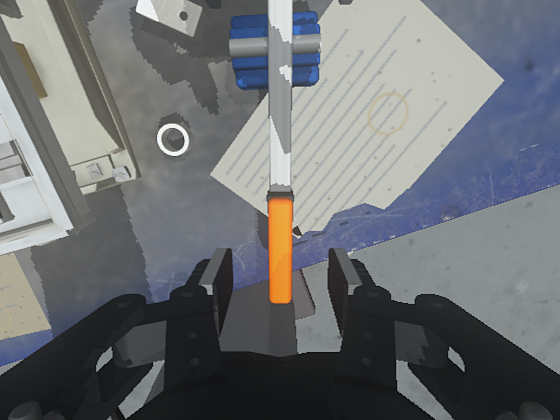

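>>> move_arm(plan=[[-0.3, 0.11, 0, 0, 0, 0, 255], [-0.4, 0.15, 0, 0, 0, 0, 255], [-0.28, 0.1, 0, 0, 0, 0, 255], [0, 0, 0, 0, 0, 0, 255], [0, 0, -0.3, 0, 0, 0, 255], [0, 0, -0.5, 0, 0, 0, 255], [0, 0, -0.3, 0, 0, 0, 255], [0, 0, -0.1, 0, 0, 0, 255], [0, 0, 0, 0, 0, 0, 255], [0, 0, 0, 0, 0, 0, 255]])

```text
clock: 17.35
tcp_pos: [376.1, -240.4, 80.1]
tcp_rot: [-3.141, -0.0, -1.916]
ft_force: [0.0, 0.2, 0.7]
gripper_width: -0.0
```

```bash
python3 o.py; python3 - <<'E'
from h import *
snap("wrist",'w8.png');snap("side",'s8.png')
im=cv2.imread('pics/s8.png')
cv2.imwrite('pics/s8z.png',cv2.resize(im[150:270,130:340],None,fx=3.8,fy=3.8,interpolation=cv2.INTER_CUBIC))
E
```

```text
17.35 [ 376.1  -240.39   80.14] s_tip -12.44 lat 2.14 f [0.04 0.23 0.72] axial -0.04 t [-0.021  0.013 -0.083] -0.03472357999957003
```

View pics/s8z.png

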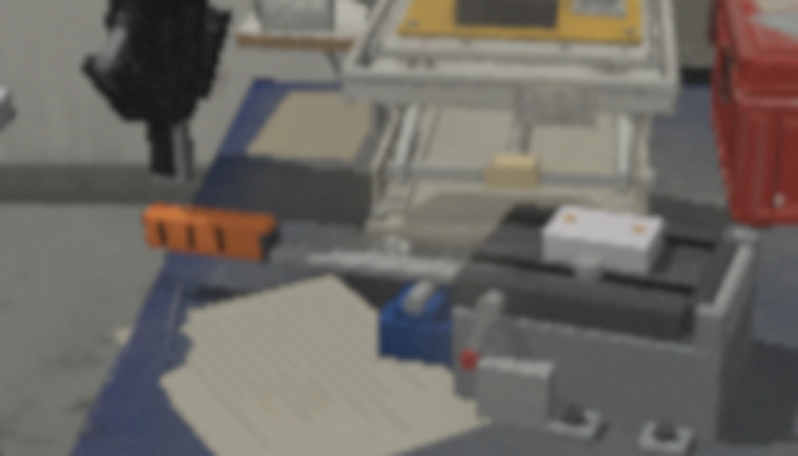

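View pics/w8.png

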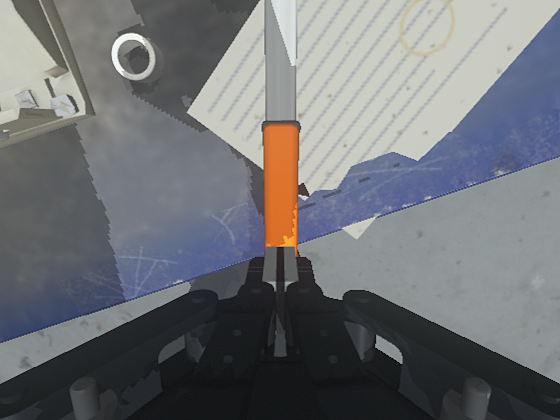

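>>> move_arm(plan=[[0, 0, -0.14, 0, 0, 0, 255], [0, 0, -0.1, 0, 0, 0, 255], [0, 0, -0.08, 0, 0, 0, 255], [0, 0, 0, 0, 0, 0, 255]])

```text
clock: 17.85
tcp_pos: [375.0, -239.8, 63.1]
tcp_rot: [3.14, 0.0, -1.916]
ft_force: [-0.3, -0.3, 0.8]
gripper_width: 0.2
```

>>> move_arm(plan=[[0, 0, -0.06, 0, 0, 0, 255], [0, 0, -0.04, 0, 0, 0, 255], [0, 0, 0, 0, 0, 0, 255]])

```text
clock: 18.15
tcp_pos: [375.4, -240.1, 58.8]
tcp_rot: [3.141, -0.0, -1.916]
ft_force: [-1.0, -0.1, 5.0]
gripper_width: 0.2
```

>>> move_arm(plan=[[0, 0, -0.05, 0, 0, 0, 255], [0, 0, -0.05, 0, 0, 0, 255], [0, 0, -0.05, 0, 0, 0, 255], [0, 0, 0, 0, 0, 0, 255]])

```text
clock: 18.55
tcp_pos: [375.0, -239.9, 51.2]
tcp_rot: [3.141, 0.0, -1.916]
ft_force: [-1.9, 0.3, 4.5]
gripper_width: -0.2
```

```bash
cat > v.py <<'E'
import sys
from h import *
n=sys.argv[1]
im=snap("side",f's{n}.png')[:,:,::-1]
cv2.imwrite(f'pics/s{n}z.png',cv2.resize(np.ascontiguousarray(im[195:270,225:340]),None,fx=6,fy=6,interpolation=cv2.INTER_CUBIC))
E
python3 v.py 9; python3 o.py
```

```text
18.6 [ 374.93 -239.96   51.26] s_tip -13.69 lat 2.15 f [-2.49 -0.12  3.95] axial -2.3 t [0.182 0.43  0.013] -0.00962506375874042
```

View pics/s9z.png

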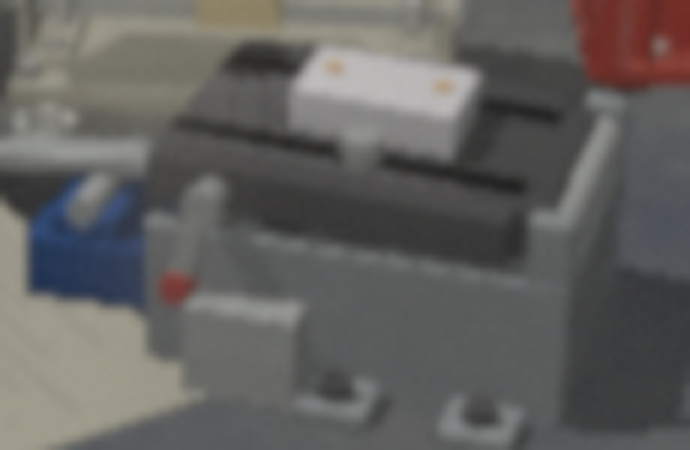

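>>> move_arm(plan=[[0, 0, -0.04, 0, 0, 0, 255], [0, 0, -0.04, 0, 0, 0, 255], [0, 0, 0, 0, 0, 0, 255]])

```text
clock: 18.9
tcp_pos: [374.9, -239.9, 47.2]
tcp_rot: [3.14, 0.0, -1.916]
ft_force: [-2.9, 1.7, 4.2]
gripper_width: 0.1
```

```bash
python3 v.py 10; python3 o.py
```

```text
18.95 [ 374.88 -239.92   47.25] s_tip -13.75 lat 2.16 f [-2.38  0.17  5.31] axial -2.3 t [0.236 0.603 0.016] -0.05051459520982645
```

View pics/s10z.png

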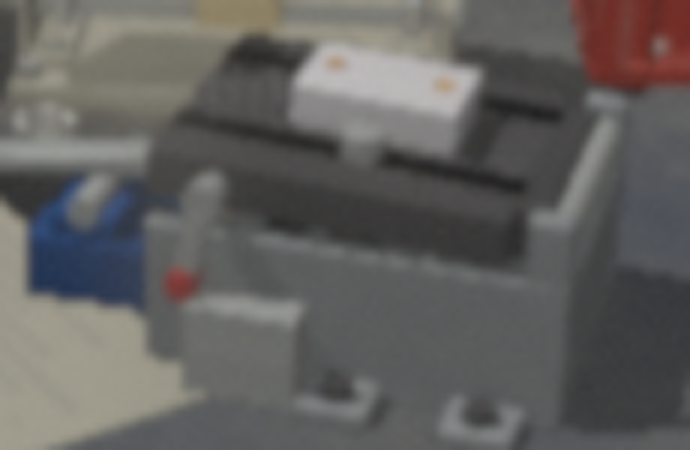

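>>> move_arm(plan=[[0, 0, -0.04, 0, 0, 0, 255], [0, 0, -0.03, 0, 0, 0, 255], [0, 0, 0, 0, 0, 0, 255]])

```text
clock: 19.25
tcp_pos: [374.9, -239.9, 43.6]
tcp_rot: [3.14, 0.0, -1.916]
ft_force: [-2.8, 1.4, 4.8]
gripper_width: -0.1
```

```bash
python3 v.py 11; python3 o.py
```

```text
19.3 [ 374.92 -239.89   43.69] s_tip -13.72 lat 2.21 f [-5.37  0.79  4.52] axial -5.32 t [ 0.271  0.812 -0.001] 0.10737210843459068
```

View pics/s11z.png

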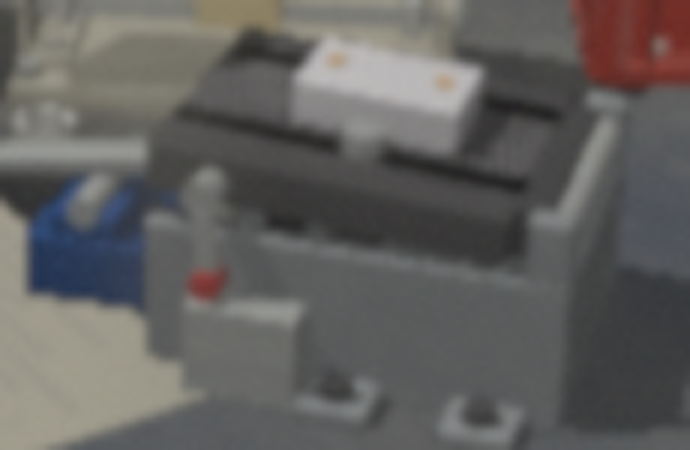

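>>> move_arm(plan=[[0, 0, 0, 0, 0, 0, 255], [0, 0, 0, 0, 0, 0, 255]])

```text
clock: 19.5
tcp_pos: [375.0, -239.9, 43.7]
tcp_rot: [3.141, 0.0, -1.916]
ft_force: [-5.2, 1.4, 3.9]
gripper_width: -0.2
```

```bash
python3 v.py 12; python3 o.py; python3 - <<'E'
from h import *
im=snap("scene",'c12.png')
E
```

```text
19.55 [ 374.95 -239.93   43.71] s_tip -13.68 lat 2.18 f [-4.16  1.37  4.73] axial -4.38 t [0.323 0.981 0.056] 0.0461916836577935
```

View pics/s12z.png

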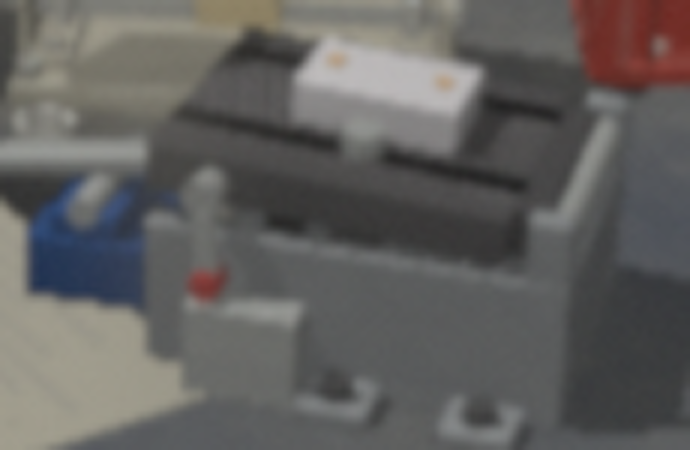

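The side view shows the red foot has moved from x≈175 (zoomed) left of the step to x≈207, on top of it, and it stays there. I'll ease off the handle slowly.

>>> move_arm(plan=[[0, 0, 0.04, 0, 0, 0, 255], [0, 0, 0.04, 0, 0, 0, 255], [0, 0, 0.04, 0, 0, 0, 255], [0, 0, 0.04, 0, 0, 0, 255], [0, 0, 0, 0, 0, 0, 255]])

```text
clock: 20.1
tcp_pos: [376.1, -240.4, 52.2]
tcp_rot: [-3.14, -0.0, -1.916]
ft_force: [-0.4, -0.1, 0.1]
gripper_width: -0.1
```

```bash
python3 v.py 13; python3 o.py
```

```text
20.15 [ 375.89 -240.28   52.02] s_tip -12.68 lat 2.17 f [-0.28 -0.86  0.5 ] axial 0.03 t [-0.023 -0.036 -0.011] -0.39072353255752845
```

View pics/s13z.png

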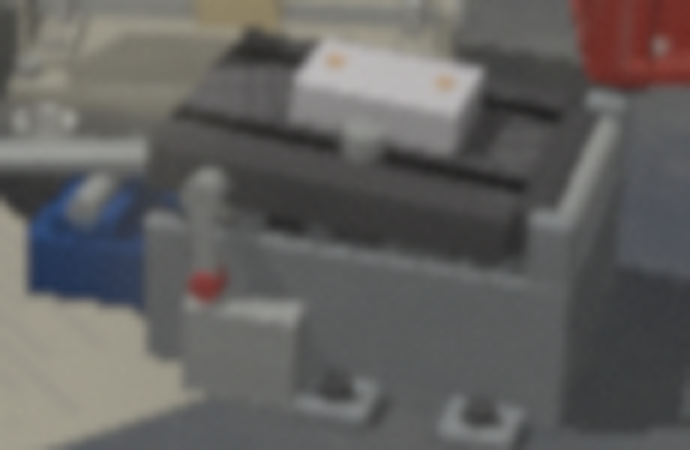

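>>> move_arm(plan=[[0, 0, 0.2, 0, 0, 0, 255], [0, 0, 0.5, 0, 0, 0, 255], [0, 0, 0.7, 0, 0, 0, 255], [0, 0, 0.7, 0, 0, 0, 255], [0, 0, 0.5, 0, 0, 0, 255], [0, 0, 0.2, 0, 0, 0, 255], [0, 0, 0, 0, 0, 0, 255], [0, 0, 0, 0, 0, 0, 255], [0, 0, 0, 0, 0, 0, 255], [0, 0, 0, 0, 0, 0, 255]])

```text
clock: 21.15
tcp_pos: [374.8, -239.7, 190.7]
tcp_rot: [3.139, 0.0, -1.916]
ft_force: [0.1, 0.9, -0.3]
gripper_width: -0.0
```

```bash
python3 v.py 14; python3 - <<'E'
from h import *
snap("wrist",'w14.png')
for l in("ring_part_1","setup_block_1","fulcrum","pry_bar"):
    for c in("wrist","side"):
        if c=="wrist" or l in("fulcrum","pry_bar"):
            for k in env.landmark_of(l,c)[:1]: print(c,l,round(k["p"],2),w(c,k["position"]))
im=snap("side",'s15.png')
E
python3 o.py
```

```text
wrist ring_part_1 0.63 [ 5.050e+02 -1.914e+02  3.000e-01]
wrist fulcrum 0.57 [ 534.4 -289.4   -1.1]
side fulcrum 0.73 [ 535.5 -291.1    0.7]
side pry_bar 0.92 [ 481.6 -273.8   30. ]
21.6 [ 375.46 -240.1   191.76] s_tip -13.15 lat 2.19 f [ 0.16  0.04 -0.28] axial 0.14 t [-0.014 -0.013 -0.02 ] -0.289045601608445
```

View pics/s15.png

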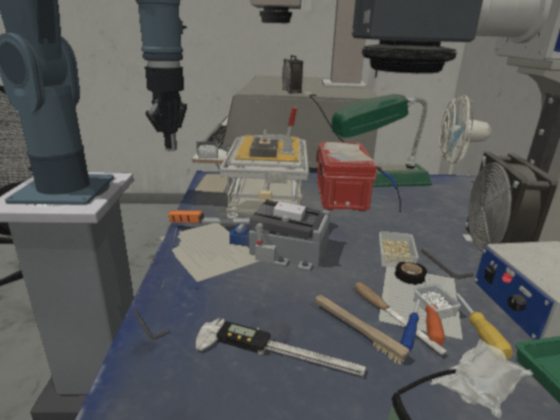

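View pics/s14z.png

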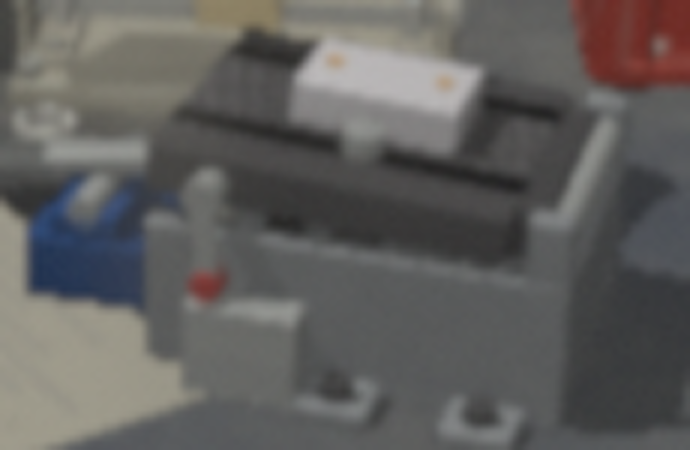

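View pics/w14.png

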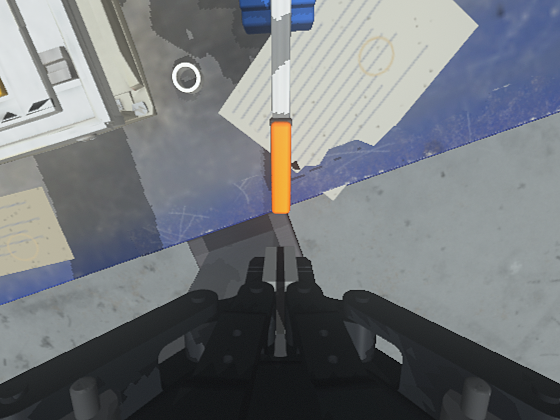

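```bash
python3 -c "
from plant import env
print(env.close_job())"
```

```text
the job is handed in; nothing more can be done
None
```

The job is done and handed in at about 21.6 s. The plate is propped on its leg and the bar lies over the fulcrum with its tip still under the plate.

- **Inserting the bar:** I gripped it by the handle and slid it in level over the ridge. It met the pad about 39 mm behind the front edge. I pushed it home with 8–9.6 N, about 3 mm of pad travel, and held it there for over 0.5 s. I then eased back to about 1 N and let go.
- **Levering:** I pressed on the handle end with closed fingers, reading about 5 N downward force. I stopped once the red foot was seen on its step, before reaching the upper stop, and eased off.

**Last checks:**
- The side pictures show the foot staying on the step and the plate staying up, with the hand clear and no contact force.
- The fulcrum reading was within about 5 mm of the first one, in line with the networks' error, and the fulcrum looks unmoved in the pictures.
- The ring was within the networks' few-millimetre error of its first place.
- I did not check the loupe and setting block again at the end. The arm never came near them.
- The pad travel and the plate and leg angles are inferred from force and pictures, because there is no direct reading of them.

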